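# Refit the control knob of the gas stove and hold it pressed in

### The job

The portable gas stove has been cleaned and a fresh cartridge already lies in its bay: first shut the bay's hinged lid fully. Then put the loose control knob back on the stove's D-shaped valve shaft, its pointer turned to the off mark so that the flat in its bore meets the flat of the shaft, push it fully home, and press it all the way down against the valve spring, as one does to light the burner. Finish while the gripper is still on the knob and holding it pressed in, and leave the mug, the spice jar and the lemon where they are.

Things in the scene. Friction and masses are not known exactly. Their poses are not given: they have to be found in the camera images.
- stove: White portable gas stove fixed on the table, 250 (x) x 300 (y) mm, deck 78 mm high. Origin: centre of its underside; x to its rear, y to its left, z up. Burner at x 0, y +57 mm, with wire pan support of 76 mm radius, top 107 mm above the table. Right side (y < -35 mm): control block with the valve shaft in front (x -125 to -60 mm), cartridge bay with hinged lid behind (x -60 to 125 mm).
- bay_lid (a joint): Hinge of the white sheet lid of the cartridge bay. 0 = shut, flat, its top 82.5 mm above the table; grows as it opens, at most 1.6 rad. Starts 0.8 to 1.4 rad open, free edge up, outer (upper) face towards the burner. Stiff hinge (0.16 N m): it stays where it is left; about 3 N at the free edge moves it.
- lid_hinge (a point): Middle of the lid's hinge axis, 80.5 mm above the table, on the burner side of the bay; axes as the stove's, hinge along x. Lid: 185 mm along x, 4 mm thick; shut, it reaches from here 116 mm to -y (the stove's right), with a finger lip 50 mm wide 8 mm beyond that.
- lid_edge (a point): Middle of the lid's free edge on its outer face, 116 mm from the hinge; turns with the lid (z: normal of the outer face, -y: from hinge to free edge).
- shaft (a joint): Travel (m) of the sprung valve shaft: 0 = up, 0.006 = pressed all the way down to its stop. The spring takes 4.8 N to start and 9.6 N at full travel and returns the shaft when let go. The shaft does not turn.
- shaft_top (a point): Centre of the top end of the upright steel valve shaft, 21 mm above the deck (99 mm above the table) when up; moves with it. At x -97, y -91.5 mm of the stove. 14 mm round with a flat 2 mm from the axis on the stove's front side (-x); top 2.5 mm tapered. Axes as the stove's; +x points to the off mark, a small dark bar on the deck behind the shaft.
- knob: Loose black knob, 45 g, standing on the table: round skirt 44 mm across, 16 mm high; on it a grip bar 14 mm wide (y), 16 to 34 mm high, from x -19 mm to a pointed nose at +27 mm, sides parallel from x -16 to +15 mm. Origin: centre of its underside; x along the bar to the pointer, z up. The pointer starts at most 1.25 rad either way from the stove's +x.
- knob_bore (a point): Mouth of the knob's bore, on its axis in the underside; axes as the knob's. 16 mm round, 13 mm deep, with a flat 2.8 mm from the axis on the side away from the pointer (-x). It fits with the knob's x along the shaft's x (within about 6 degrees). Fully home it is 13 mm below shaft_top: 8 mm above the deck with the valve up, 2 mm with the valve pressed.
- knob_pointer (a point): Tip of the knob's pointer, 27 mm along x from the knob's axis, 25 mm above its underside.
- mug: Bystander: white mug with a handle, 85x122x98 mm, upright, behind the knob. Origin: centre of its underside. (A wall shelf overhangs the table's rear right corner, x > 0.49 m and y < -0.34 m, its underside 0.59 m up: keep the raised wrist out of it.)
- spice_jar: Bystander: small round spice jar with a dark cap, 40x40x105 mm, upright. Origin: centre of its underside.
- lemon: Bystander: lemon, 71x53x51 mm, in front of the stove. Origin: centre of its underside.
There are look-alikes about, which are no part of the job. Several things have the shape of the knob; the one meant has the colours described above.

How it is judged:
On the way, in this order (a step that is already met when the one before it is completed fails the run):
1. the lid of the cartridge bay is shut, within 0.06 rad (value of joint bay_lid below 0.06 rad), for 0.2 s.
2. the knob is home on the shaft, pointer to the off mark (z of knob in the frame of shaft_top below -0.0105 m and horizontal distance between knob and shaft_top below 0.004 m and x of knob_pointer in the frame of shaft_top above 0.02 m and angle between the x axis of knob and the x axis of shaft_top, either way round below 0.25 rad), for 0.1 s.
At the end, for the whole second after the job is handed in: Lid shut (under 0.06 rad); knob home (underside over 10.5 mm below the shaft's end, axes within 4 mm, upright within 0.12 rad, pointer within 0.25 rad of the off mark); fingers bear on it with over 3 N and hold the valve pressed over 4.5 of its 6 mm through the last second (all of step 2 and value of joint bay_lid below 0.06 rad and angle between knob's own z axis and vertical below 0.12 rad and value of joint shaft above 0.0045 m and contact force between the fingers and knob above 3 N); the arm keeps its last pose, push and grip.
It fails at once if the mug was knocked about (moved more than 30 mm) (distance of mug from where it was at the start of the episode above 0.03 m).
It fails at once if the spice jar was knocked about (moved more than 30 mm) (distance of spice_jar from where it was at the start of the episode above 0.03 m).
It fails at once if the lemon was knocked about (moved more than 30 mm) (distance of lemon from where it was at the start of the episode above 0.03 m).
It also fails if it takes over 58 s, if anything falls off the work surface, if the arm or the gripper's body presses on something with over 40 N, if the wrist force passes 120 N, or if a joint passes its speed limit or range.

### The arm

A 6-joint arm with a two-finger parallel gripper is mounted at the origin on a cart in front of the work surface, level with it; the furniture and walls round the work are solid. World frame = base frame: x ahead of the robot, y to its left, z up, the work surface at z = 0. Lengths are in m, angles in rad, forces in N, time in s.
With the tool pointing down it reaches from about 0.35 to 0.725 m from the base axis. Payload 6 kg.
Tool frame: the origin (TCP) lies on the centre line of the jaws, within the pads' length; the fingertips stand 19 mm ahead of it and the grasp point (between the pads) is the TCP (bot.tips_ahead is the distance from the TCP to the fingertips, in m); z points along the fingers, y is the line along which they close (so a half turn about z gives the same grasp; the last joint's range is limited). The gripper opens to 85 mm and grips with 20 to 120 N. Pads are 22 mm wide; open, the fingers measure 114 mm over their backs; the gripper's body (76 mm by 85 mm) begins 54 mm behind the grasp point. The pads swing forward as they close: fully open they stand 13 mm farther back than shut.
Start: joints at [-0.977, 0.04, 0.085, 0, -1.615, -0.334], TCP at [0.154, -0.58, 0.25] pointing down, gripper open.
Joint ranges: [-2.56, 2.56], [-1.29, 2.01], [-1.08, 1.49], [-3.29, 1.98], [-2.81, -0.18], [-2.99, 2.99]. Speed limits (rad/s): [2.57, 2.57, 3.01, 3.14, 3.14, 3.14].

### API

Orientations are given as a rotation vector (axis times angle).
In Python, from station import bot gives the robot as it stands. The module is installed in compiled form; this text tells all that it offers.
- The arm moves only by the tool servo_tool, never from a script. Its argument "steps" is a list of rows, each a list of 3 entries, a list of its own where there are three numbers: the shift along the tool's x, y, z in mm, then the turn about the tool's z in degrees, then the opening, from 0 (shut) to 1 (fully open). A call has 1 to 5 rows; each row shifts and turns the commanded pose from where the row before left it, along the tool's axes as they then stand; what a row does not reach is not made up. A row lasts 1/12 s, in which the tool goes at most 41.7 mm and 7.16 degrees, less where a joint would pass 70% of its speed; a pose out of reach is approached as far as the arm can. A call is refused whole if a number of a shift passes 41.7 or a number of a turn 7.16, either way. A call with a gripper value outside its range is refused whole. The fingers move at their own pace and stop on an object; "force" is the grip in N (left out, the last holds). Time passes only in rows, so rows that do not move let the fingers close. It gives the time, the measured TCP pose, the force, the opening and the grip force at its end, in the units of the state.
- bot.observe(): the state, without advancing time (a new reading comes with each control period).
- bot.grab_frame(name): name is "scene" or "top" or "wrist"; returns the picture (480x640x3 uint8, red, green, blue); there is no depth.
- bot.calibration(name): a dict with "K" (3x3 intrinsics, pixels), "dist" ([k1, k2, p1, p2, k3] as OpenCV has them; the pictures are not rectified), "rvec" (rotation vector, rad) and "tvec" (3), from world to camera coordinates, as OpenCV has them. Camera axes: x right, y down, z forward; pixel columns grow to the right and rows downward; lengths in m; the calibration is good to about 2 mm. A picture is of the moment at which its call begins: read the wrist's pose just before it. calibration takes no time and is no camera call; for the wrist camera it gives the pose at the moment of the call.
- bot.hand_in(): hands the job in; it is judged then, once.
The state is a dict: "clock": time; "joint_pos": joint angles; "qvel": joint speeds; "joint_efforts": joint torques, N m; "eef_pos": TCP position; "eef_rot": TCP orientation; "ft_force": force on the tool from outside, world axes, zero at the start; "torque": the same for the moment, N m; "opening": finger opening in m; "finger_force": force on a finger pad.
Only numpy, scipy, OpenCV 4.12 (cv2) and the standard library are available. Lean on these libraries where they do the work, as an engineer would, in place of code of your own. Each camera call takes 0.05 s, during which the arm holds its last target. There are 200 camera calls.

## Working session

There is one attempt and no reset: what is moved stays moved. The work goes in short steps, Python scripts to look and compute and a tool call to move; the robot and the scene stay as the last step left them, time stands still between calls to the robot, and variables do not carry over. Pictures are saved under pics/ and viewed, at most 10 in all, crops included, and the job is handed in when it is done.

Besides the shell and the picture viewer there is one more tool, called after ">>>" by a JSON object that holds its "op" and its "data", one argument or row to a line. servo_tool: Moves the arm, as the interface text tells. Its arguments: {"type":"object","properties":{"steps":{"type":"array"},"force":{"type":"number"}},"required":["steps"]}

```bash
mkdir -p pics
cat > h.py <<'E'
import numpy as np, cv2
from station import bot
def save(n,f): 
    im=bot.grab_frame(n); cv2.imwrite(f,im[:,:,::-1]); return im
def ray(cal,px):
    K=np.array(cal["K"]);d=np.array(cal["dist"]);R=cv2.Rodrigues(np.array(cal["rvec"],float))[0];t=np.array(cal["tvec"],float).ravel()
    u=cv2.undistortPoints(np.array(px,float).reshape(-1,1,2),K,d).reshape(-1,2)
    D=np.c_[u,np.ones(len(u))]@R
    return -R.T@t,D
def onplane(cal,px,z):
    c,D=ray(cal,px); return c+D*((z-c[2])/D[:,2])[:,None]
def proj(cal,P):
    return cv2.projectPoints(np.array(P,float).reshape(-1,1,3),np.array(cal["rvec"],float),np.array(cal["tvec"],float),np.array(cal["K"]),np.array(cal["dist"]))[0].reshape(-1,2)
E
python3 - <<'E'
from h import *
s=save("scene","pics/s0.png");t=save("top","pics/t0.png")
for n in("scene","top"):
    c=bot.calibration(n);print(n,ray(c,[[320,240]]))
o=bot.observe();print(o["clock"],o["eef_pos"],o["eef_rot"],o["opening"],bot.tips_ahead)
E
```

```text
scene (array([0.71180821, 0.38832348, 0.90208604]), array([[-0.22339092, -0.3994843 , -0.88934886]]))
top (array([0.41172047, 0.01899298, 1.29785287]), array([[ 0.06915664, -0.00241551, -0.99762924]]))
0.1 [ 0.15413911 -0.57958756  0.24935469] [ 4.06855697e-01 -3.11480167e+00 -2.50189388e-03] 0.08525961977111256 0.019
```

View pics/s0.png

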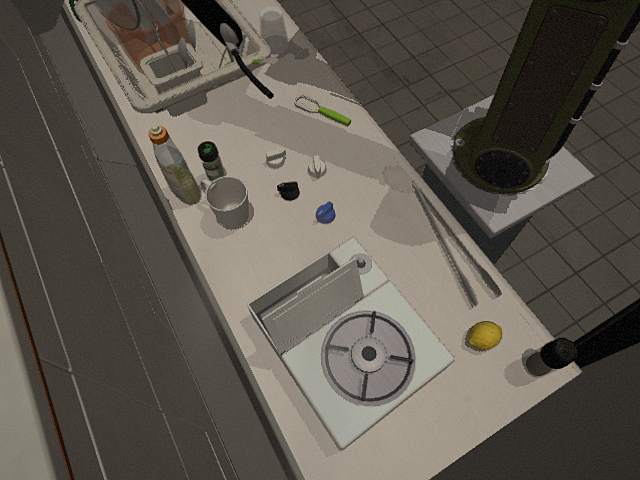

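View pics/t0.png

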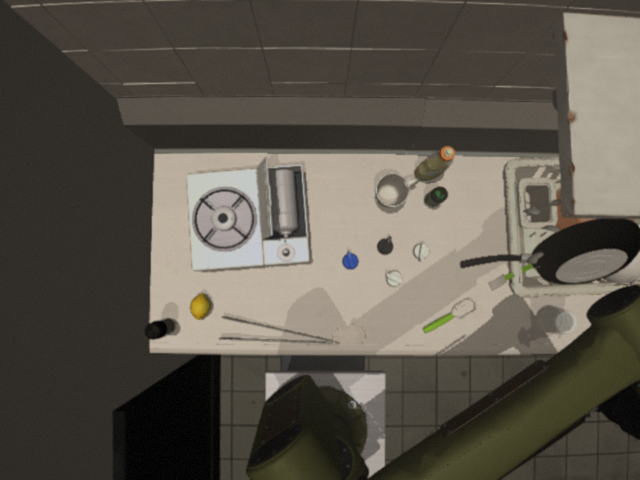

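The scene view shows the black knob near (289,190), the shaft near (361,262), and the lid open. In the top view the knob is at (386,245), the shaft at (286,252), and the stove corners span about (188,170) to (310,268). I'll zoom in next.

Run:
```python
from h import *
t=cv2.imread("pics/t0.png");s=cv2.imread("pics/s0.png")
a=cv2.resize(t[150:280,180:320],None,fx=4,fy=4,interpolation=cv2.INTER_CUBIC)[:520,:560]
b=cv2.resize(t[225:265,365:405],None,fx=5.9,fy=6,interpolation=cv2.INTER_CUBIC)
c=cv2.resize(s[170:210,270:310],None,fx=5.9,fy=6,interpolation=cv2.INTER_CUBIC)
im=np.zeros((520,800,3),np.uint8);im[:,:560]=a;im[:240,562:562+b.shape[1]]=b;im[260:500,562:562+c.shape[1]]=c
cv2.imwrite("pics/z0.png",im)
cal=bot.calibration("top")
# knob black mask in top
for n,f,(x0,x1,y0,y1) in(("top",t,(372,400,230,260)),("scene",s,(274,303,177,203))):
    g=f[y0:y1,x0:x1].max(2)<60
    k,l,st,ce=cv2.connectedComponentsWithStats(g.astype(np.uint8));i=1+st[1:,4].argmax()
    print(n,st[i],ce[i]+[x0,y0],onplane(bot.calibration(n),[ce[i]+[x0,y0]],.016))
# stove white mask
g=(t.min(2)>175).astype(np.uint8)
k,l,st,ce=cv2.connectedComponentsWithStats(g)
for i in range(1,k):
    if st[i,4]>60:print(st[i],ce[i])
print(onplane(cal,[[188,170],[193,270],[310,264],[286.5,252.5]],.078))
```

```text
top [  6  10  14  14 140] [384.35714286 246.52142857] [[ 0.48438558 -0.15454984  0.016     ]]
scene [  3   5  23  19 309] [288.83495146 190.54692557] [[ 0.48693421 -0.15420192  0.016     ]]
[ 188  170   75   99 3109] [224.53811515 220.1881634 ]
[264 238  44  26 833] [285.4057623 250.484994 ]
[[0.67352631 0.35458327 0.078     ]
 [0.41857516 0.3352987  0.078     ]
 [0.43579769 0.04074096 0.078     ]
 [0.46427967 0.09997127 0.078     ]]
```

View pics/z0.png

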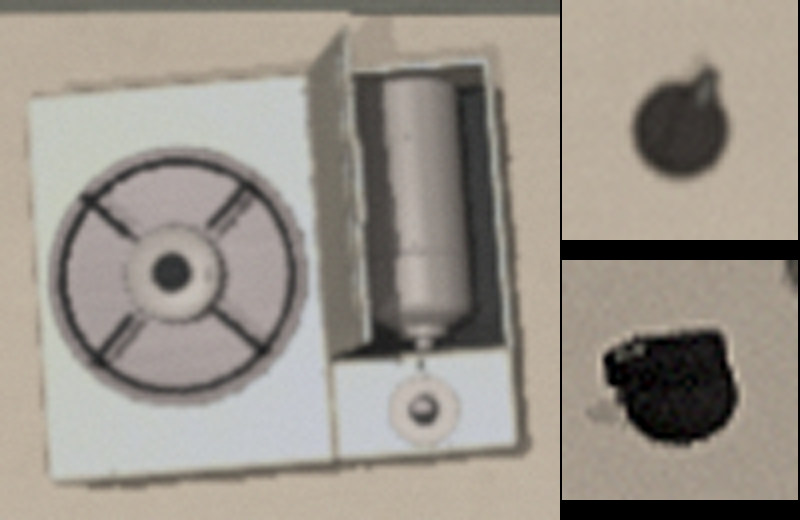

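Run:
```python
from h import *
T=bot.calibration("top");S=bot.calibration("scene")
def tri(a,b):
    c1,d1=ray(T,[a]);c2,d2=ray(S,[b]);d1=d1[0]/np.linalg.norm(d1[0]);d2=d2[0]/np.linalg.norm(d2[0])
    q=np.linalg.lstsq(np.c_[d1,-d2],c2-c1,rcond=None)[0];p1=c1+q[0]*d1;p2=c2+q[1]*d2
    return ((p1+p2)/2).round(4),np.linalg.norm(p1-p2).round(4)
print("edge front",tri((272.75,236.25),(357,256)),"rear",tri((267.5,155),(263,315)))
print("shaft",tri((286,251.75),(361,260)),onplane(T,[[286,251.75]],.099),onplane(S,[[361,260]],.099))
k=[.4855,-.1545];tip=onplane(T,[[390.4,236.3]],.025)[0];print("tip",tip,np.degrees(np.arctan2(tip[1]-k[1],tip[0]-k[0])))
tip=onplane(S,[[274,189]],.027)[0];print("tipS",tip,np.degrees(np.arctan2(tip[1]-k[1],tip[0]-k[0])))
z=lambda x,y:[180+x/4,150+y/4]
P=onplane(T,[z(50,480),z(30,100),z(517,443),z(490,58)],.078);print(P.round(4),np.degrees(np.arctan2(P[1::2,1]-P[::2,1],P[1::2,0]-P[::2,0])))
yaw=.0755;R=np.array([[np.cos(yaw),-np.sin(yaw)],[np.sin(yaw),np.cos(yaw)]])
o=np.array(P[0,:2])-R@[-.125,.15];print("origin",o,o+0,"shaft pred",o+R@[-.097,-.0915],"hinge",o+R@[.0325,-.035])
```

```text
edge front (array([0.4953, 0.1253, 0.1898]), np.float64(0.0029)) rear (array([0.6804, 0.1397, 0.1992]), np.float64(0.0059))
shaft (array([0.4642, 0.1011, 0.0945]), np.float64(0.0031)) [[0.46521945 0.09983101 0.099     ]] [[0.46440738 0.10376096 0.099     ]]
tip [ 0.5109265  -0.16936092  0.025     ] -30.304831529531317
tipS [ 0.51640537 -0.16780633  0.027     ] -23.294323204456493
[[0.4186 0.3366 0.078 ]
 [0.6606 0.3555 0.078 ]
 [0.4439 0.0427 0.078 ]
 [0.6887 0.0618 0.078 ]] [4.4680118 4.4654079]
origin [0.55452232 0.19642688] [0.55452232 0.19642688] shaft pred [0.46470034 0.097871  ] hinge [0.58956973 0.163978  ]
```

>>> {"op": "servo_tool", "data": {
  "steps": [
    [[0,0,0],5.15,0],
    [[0,0,0],5.15,0],
    [[-10,16,0],0,0],
    [[-21,32,0],0,0],
    [[-21,32,0],0,0]
  ],
  "force": 40
}}

```text
clock: 0.52
eef_pos: [0.1994, -0.4951, 0.2489]
eef_rot: [0.122, -3.138, -0.003]
ft_force: [2.1, -0.2, 1.2]
opening: 0.0257
finger_force: 0.0
```

>>> {"op": "servo_tool", "data": {
  "steps": [
    [[-21,32,0],0,0],
    [[-21,32,0],0,0],
    [[-21,32,0],0,0],
    [[-21,32,0],0,0],
    [[-21,32,0],0,0]
  ]
}}

```text
clock: 0.93
eef_pos: [0.2917, -0.3263, 0.25]
eef_rot: [-0.125, 3.139, 0.001]
ft_force: [1.5, -0.0, 0.5]
opening: -0.0002
finger_force: 0.0
```

>>> {"op": "servo_tool", "data": {
  "steps": [
    [[-21,32,0],0,0],
    [[-21,32,0],0,0],
    [[-21,32,0],0,0],
    [[-21,32,0],0,0],
    [[-21,32,0],0,0]
  ]
}}

```text
clock: 1.35
eef_pos: [0.3836, -0.1583, 0.2503]
eef_rot: [-0.126, 3.138, 0.001]
ft_force: [0.8, -0.5, 0.8]
opening: -0.0001
finger_force: 0.0
```

>>> {"op": "servo_tool", "data": {
  "steps": [
    [[-21,32,0],0,0],
    [[-21,32,0],0,0],
    [[-21,32,0],0,0],
    [[-21,32,0],0,0],
    [[-21,32,0],0,0]
  ]
}}

```text
clock: 1.77
eef_pos: [0.4755, 0.0098, 0.2502]
eef_rot: [-0.127, 3.139, 0.001]
ft_force: [1.0, -1.5, -0.2]
opening: -0.0002
finger_force: 0.0
```

>>> {"op": "servo_tool", "data": {
  "steps": [
    [[-21,32,0],0,0],
    [[-21,32,0],0,0],
    [[-21,32,0],0,0],
    [[-21,32,0],0,0],
    [[-21,32,0],0,0]
  ]
}}

```text
clock: 2.18
eef_pos: [0.5675, 0.1775, 0.2498]
eef_rot: [0.126, -3.138, 0.0]
ft_force: [0.3, -1.0, 0.9]
opening: -0.0
finger_force: 0.0
```

>>> {"op": "servo_tool", "data": {
  "steps": [
    [[-10,18,0],0,0],
    [[0,5,10],0,0],
    [[0,0,30],0,0],
    [[0,0,30],0,0],
    [[0,0,10],0,0]
  ]
}}

```text
clock: 2.6
eef_pos: [0.5729, 0.1986, 0.1643]
eef_rot: [0.125, -3.132, 0.003]
ft_force: [-0.8, -0.2, -2.1]
opening: -0.0001
finger_force: 0.0
```

Run:
```python
from h import *
s=save("scene","pics/s1.png");t=save("top","pics/t1.png")
im=np.zeros((480,800,3),np.uint8)
im[:,:400]=cv2.resize(s[210:450,240:440],(400,480))[:,:,::-1];im[:,400:]=cv2.resize(t[120:288,170:310],(400,480))[:,:,::-1]
cv2.imwrite("pics/z1.png",im);print(bot.observe()["eef_pos"])
```

```text
[0.57392053 0.19832788 0.16752707]
```

View pics/z1.png

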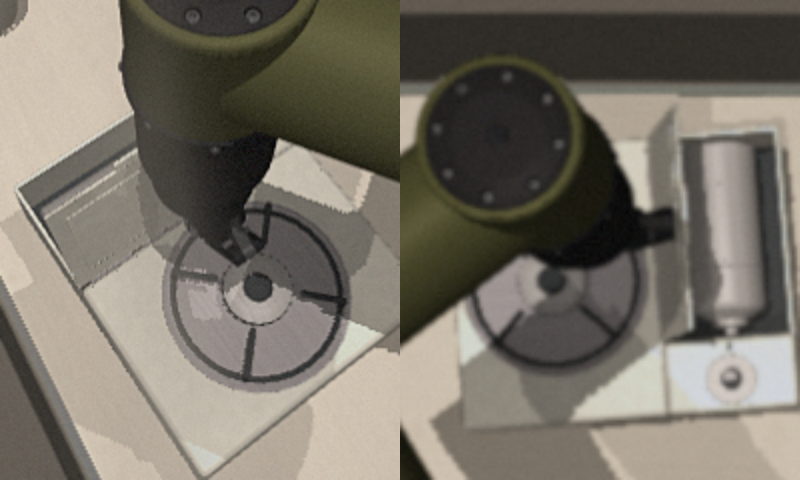

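The view shows the closed fingers on the burner side of the lid, with the camera mount pointing to -y above it. I'll push the lid over now.

>>> {"op": "servo_tool", "data": {
  "steps": [
    [[0,-15,0],0,0],
    [[0,-18,0],0,0],
    [[0,-18,0],0,0],
    [[0,-18,0],0,0],
    [[0,-18,0],0,0]
  ]
}}

```text
clock: 3.12
eef_pos: [0.583, 0.1117, 0.1734]
eef_rot: [-0.126, 3.135, 0.003]
ft_force: [-0.1, 1.0, 0.3]
opening: 0.0001
finger_force: 0.6
```

>>> {"op": "servo_tool", "data": {
  "steps": [
    [[0,-18,0],0,0],
    [[0,-18,0],0,0],
    [[0,-8,8],0,0],
    [[0,0,14],0,0],
    [[0,0,14],0,0]
  ]
}}

```text
clock: 3.53
eef_pos: [0.5867, 0.0678, 0.1363]
eef_rot: [-0.123, 3.135, 0.001]
ft_force: [0.1, -0.9, 1.2]
opening: 0.0001
finger_force: 0.4
```

>>> {"op": "servo_tool", "data": {
  "steps": [
    [[0,0,14],0,0],
    [[0,0,12],0,0],
    [[0,0,6],0,0],
    [[0,0,2],0,0],
    [[0,0,1],0,0]
  ]
}}

```text
clock: 3.95
eef_pos: [0.5859, 0.0684, 0.1015]
eef_rot: [-0.126, 3.138, -0.001]
ft_force: [-7.0, -0.8, 12.3]
opening: -0.0002
finger_force: 5.9
```

>>> {"op": "servo_tool", "data": {
  "steps": [
    [[0,0,1],0,0],
    [[0,0,0],0,0],
    [[0,0,0],0,0],
    [[0,0,-10],0,0],
    [[0,0,-35],0,0]
  ]
}}

```text
clock: 4.37
eef_pos: [0.5831, 0.0685, 0.1386]
eef_rot: [0.125, -3.13, 0.002]
ft_force: [0.6, 0.3, -1.5]
opening: -0.0001
finger_force: 0.0
```

>>> {"op": "servo_tool", "data": {
  "steps": [
    [[0,-10,-35],0,0.5],
    [[6,-38,-10],0,0.5],
    [[10,-38,0],0,0.5],
    [[10,-38,0],0,0.5],
    [[10,-38,0],0,0.5]
  ]
}}

```text
clock: 4.78
eef_pos: [0.5627, -0.0969, 0.1896]
eef_rot: [-0.127, 3.137, 0.001]
ft_force: [-0.0, -0.4, -0.1]
opening: 0.0428
finger_force: 0.0
```

>>> {"op": "servo_tool", "data": {
  "steps": [
    [[20,-25,0],6,0.5],
    [[20,-15,0],6,0.5],
    [[10,0,0],7,0.5],
    [[0,0,0],7,0.5],
    [[0,0,0],5,0.5]
  ]
}}

```text
clock: 5.2
eef_pos: [0.5144, -0.1359, 0.1896]
eef_rot: [0.728, 3.054, 0.001]
ft_force: [0.2, 0.5, 0.2]
opening: 0.0434
finger_force: 0.0
```

Run:
```python
from h import *
w=save("wrist","pics/w2.png");t=save("top","pics/t2.png");o=bot.observe();c=bot.calibration("wrist");print(o["eef_pos"],o["eef_rot"])
print(proj(c,[[.4855,-.1545,.016],[.465,.099,.099]]))
im=np.zeros((480,800,3),np.uint8);im[:,:560]=cv2.resize(w,(560,480))[:,:,::-1];im[:240,560:]=cv2.resize(t[150:300,180:330],(240,240))[:,:,::-1]
cv2.imwrite("pics/z2.png",im)
```

```text
[ 0.51466779 -0.13550056  0.18924783] [7.18954058e-01 3.05673229e+00 7.14075158e-04]
[[284.82941524 200.15806586]
 [757.06703467 -65.95195881]]
```

View pics/z2.png

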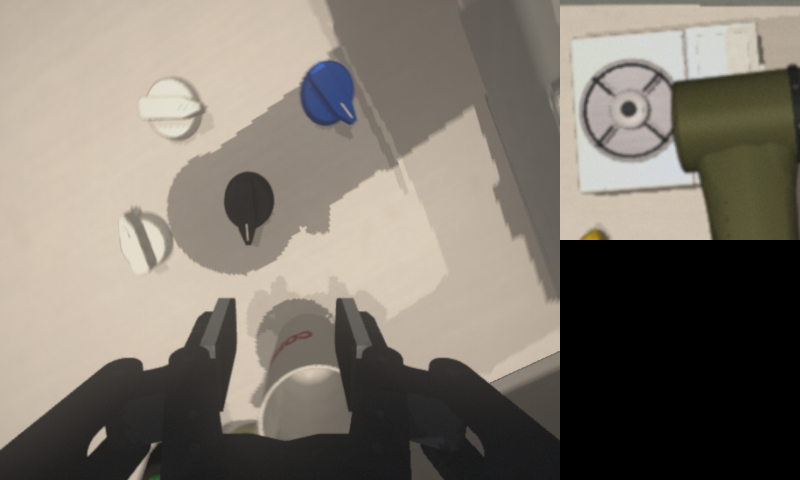

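The wrist view shows the black knob at (285,200) full-frame, with its pointer straight down the image to about (285,278) and the mug's rim below. The top view shows the lid flat. I'll measure the knob precisely now.

```bash
cat >> h.py <<'E'
def knob(z0=0.):
    o=bot.observe();c=bot.calibration("wrist");w=bot.grab_frame("wrist")
    p=proj(c,[[.4855,-.1545,z0+.016]])[0].astype(int);return o,c,w,p
E
python3 - <<'E'
from h import *
o,c,w,p=knob();x0,y0=p[0]-55,p[1]-55;sub=w[y0:y0+115,x0:x0+110]
m=(sub.max(2)<62).astype(np.uint8);k,l,st,ce=cv2.connectedComponentsWithStats(m);i=1+st[1:,4].argmax();m=(l==i).astype(np.uint8)
print(st[i],ce[i])
ct=max(cv2.findContours(m,0,2)[0],key=cv2.contourArea).reshape(-1,2)+[x0,y0]
A=onplane(c,ct,.016)[:,:2]
# skirt circle fit, drop pointer outliers
q=np.ones(len(A),bool)
for _ in range(8):
    B=A[q];s=np.linalg.lstsq(np.c_[2*B,np.ones(len(B))],(B**2).sum(1),rcond=None)[0];r=np.sqrt(s[2]+s[:2]@s[:2]);d=np.hypot(*(A-s[:2]).T);q=abs(d-r)<.0015
print("centre",s[:2],"r",r,q.sum(),len(A))
T=onplane(c,ct,.025)[:,:2];d=np.hypot(*(T-s[:2]).T);j=d.argmax();v=T[j]-s[:2];print("tip",T[j],d[j],np.degrees(np.arctan2(v[1],v[0])),ct[j])
# white mark on the bar
g=((sub.min(2)>110)&(cv2.fillConvexPoly(np.zeros(m.shape,np.uint8),cv2.convexHull(ct-[x0,y0]),1)>0)).astype(np.uint8)
g=cv2.erode(cv2.fillConvexPoly(np.zeros(m.shape,np.uint8),cv2.convexHull(ct-[x0,y0]),1),np.ones((3,3)))*(sub.min(2)>90)
ys,xs=np.nonzero(g);M=onplane(c,np.c_[xs+x0,ys+y0],.034)[:,:2]
if len(M)>4:
    L=cv2.fitLine(M.astype(np.float32),2,0,.01,.01).ravel();print("mark",len(M),L,np.degrees(np.arctan2(L[1],L[0])))
    mm=M.mean(0)-s[:2];print("mark dir",np.degrees(np.arctan2(mm[1],mm[0])))
R=cv2.Rodrigues(o["eef_rot"])[0];print("eef",o["eef_pos"],"tool -x yaw",np.degrees(np.arctan2(-R[1,0],-R[0,0])))
e=np.r_[s[:2],.04]-o["eef_pos"];print("shift tool mm",(R.T@e*1000).round(1))
E
```

```text
[  27   28   55   71 2508] [54.12200957 56.71411483]
centre [ 0.48563332 -0.15592164] r 0.02014175964298792 72 95
tip [ 0.51101749 -0.17031019] 0.029178521286730923 -29.54592100258217 [281 243]
mark 60 [ 0.2758873   0.96119     0.50265706 -0.16225305] 73.9851
mark dir -20.401006099098144
eef [ 0.51466779 -0.13550056  0.18924783] tool -x yaw -26.47122663667622
shift tool mm [ 17.1 -31.3 149.2]
```

>>> {"op": "servo_tool", "data": {
  "steps": [
    [[8,-15,0],0,0.6],
    [[9,-16,15],0,0.6],
    [[0,0,20],0,0.6],
    [[0,0,15],0,0.6],
    [[0,0,0],0,0.6]
  ]
}}

```text
clock: 5.77
eef_pos: [0.484, -0.1552, 0.1351]
eef_rot: [-0.713, -3.055, -0.0]
ft_force: [0.3, 0.1, -1.0]
opening: 0.051
finger_force: 0.0
```

Run:
```python
from h import *
o,c,w,p=knob();print(o["eef_pos"],p)
cv2.imwrite("pics/w3.png",w[:,:,::-1])
y0=max(0,p[1]-90);x0=p[0]-100
z=cv2.resize(w[y0:y0+180,x0:x0+200],None,fx=3,fy=3)[:,:,::-1].copy()
for k,(cx,cy) in enumerate([(.4855,-.1545),(.4856,-.1559)]):
    a=np.linspace(0,6.28,40);q=proj(c,np.c_[cx+.022*np.cos(a),cy+.022*np.sin(a),0*a+.016]);q=((q-[x0,y0])*3).astype(int)
    for u in q: cv2.circle(z,tuple(map(int,u)),1,((0,0,255),(0,255,0))[k],-1)
cv2.imwrite("pics/z3.png",z);print(x0,y0)
```

```text
[ 0.48399212 -0.15519925  0.13506301] [328 246]
228 156
```

View pics/z3.png

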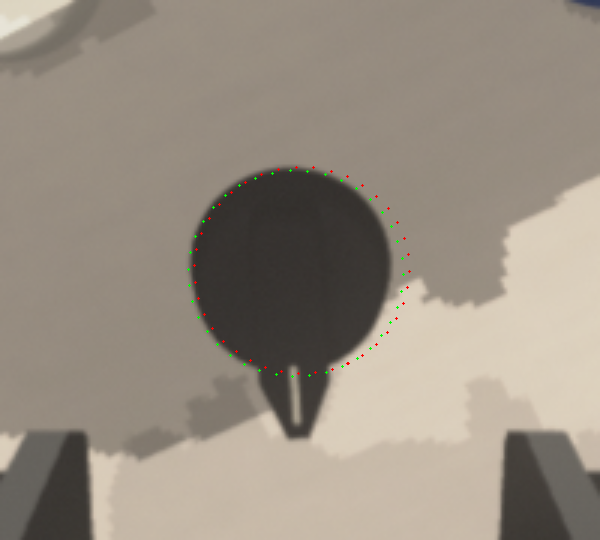

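The image shows the knob between the jaws, its skirt centre at about (290,267) in the crop and the pointer straight down at (297,437). The outline fits a skirt that tapers, widest at the base, so I'll refit the circle there.

Run:
```python
from h import *
o,c,w,p=knob();x0,y0=p[0]-60,p[1]-45;sub=w[y0:y0+100,x0:x0+120]
m=(sub.max(2)<95).astype(np.uint8);m[60:,:]&=1
k,l,st,ce=cv2.connectedComponentsWithStats(m);i=l[45,50];print(st[i])
ct=max(cv2.findContours((l==i).astype(np.uint8),0,1)[0],key=cv2.contourArea).reshape(-1,2)+[x0,y0]
for z in(0,.003,.016):
    A=onplane(c,ct,z)[:,:2];q=np.ones(len(A),bool)
    for _ in range(12):
        B=A[q];s=np.linalg.lstsq(np.c_[2*B,np.ones(len(B))],(B**2).sum(1),rcond=None)[0];r=np.sqrt(s[2]+s[:2]@s[:2]);d=np.hypot(*(A-s[:2]).T);q=abs(d-r)<.0008
    print(z,s[:2],r,q.sum(),len(A))
    R=cv2.Rodrigues(o["eef_rot"])[0];print("shift",(R.T@(np.r_[s[:2],.04]-o["eef_pos"])*1000).round(1))
T=onplane(c,ct,.025)[:,:2];print("tip",T[np.argmax(ct[:,1])], (R.T@(np.r_[T[np.argmax(ct[:,1])],.04]-o["eef_pos"])*1000).round(1))
j=ct[ct[:,1]>=ct[:,1].max()-1];print(j.mean(0),(R.T@(onplane(c,[j.mean(0)],.025)[0]-o["eef_pos"])*1000).round(1))
print((R.T@(ray(c,[[0,0]])[0]-o["eef_pos"])*1000).round(1))
```

```text
[  24   11   66   89 3800]
0 [ 0.49240814 -0.1606707 ] 0.024285374097025223 26 216
shift [-9.4 -1.2 97.1]
0.003 [ 0.49159876 -0.16025575] 0.024004155799664615 26 216
shift [-8.5 -1.2 97.1]
0.016 [ 0.48809144 -0.15845762] 0.02278554317778386 26 216
shift [-4.5 -1.1 97.1]
tip [ 0.51302807 -0.17114726] [-32.5  -1.4  97. ]
[326.625 297.625] [-32.3   0.2 112. ]
[  69.7   -0.3 -121.8]
```

Run:
```python
from h import *
w=cv2.imread("pics/w3.png")[:,:,::-1];o=bot.observe();c=bot.calibration("wrist");print(o["eef_pos"])
R=cv2.Rodrigues(o["eef_rot"])[0];p=proj(c,[[.4855,-.1545,.016]])[0].astype(int);x0,y0=p[0]-60,p[1]-45;sub=w[y0:y0+100,x0:x0+120]
m=(sub.max(2)<95).astype(np.uint8)
k,l,st,ce=cv2.connectedComponentsWithStats(m);i=l[45,50]
ct=max(cv2.findContours((l==i).astype(np.uint8),0,1)[0],key=cv2.contourArea).reshape(-1,2)+[x0,y0]
up=ct[ct[:,1]<y0+55]
for z in(0,.008,.016):
    A=onplane(c,up,z)[:,:2];s=np.linalg.lstsq(np.c_[2*A,np.ones(len(A))],(A**2).sum(1),rcond=None)[0];r=np.sqrt(s[2]+s[:2]@s[:2]);d=np.hypot(*(A-s[:2]).T)-r
    print(z,s[:2],r,d.std(),(R.T@(np.r_[s[:2],.04]-o["eef_pos"])*1000).round(1))
j=ct[ct[:,1]>=ct[:,1].max()-1]
print("tip@.034",(R.T@(onplane(c,[j.mean(0)],.034)[0]-o["eef_pos"])*1000).round(1))
```

```text
[ 0.48560414 -0.15561536  0.13864991]
0 [ 0.48990738 -0.1592971 ] 0.021695348599452657 0.0001732632205258512 [-5.5 -1.3 98.6]
0.008 [ 0.48785346 -0.15824046] 0.02102898160017526 0.00016794148569324277 [-3.2 -1.3 98.7]
0.016 [ 0.48579953 -0.15718381] 0.02036261460088998 0.00016261975086061118 [-0.9 -1.3 98.7]
tip@.034 [-2.720e+01  1.000e-01  1.046e+02]
```

```bash
cat > k.py <<'E'
from h import *
def run():
    o=bot.observe();c=bot.calibration("wrist");w=bot.grab_frame("wrist")
    R=cv2.Rodrigues(o["eef_rot"])[0];p=proj(c,[[.4855,-.1545,.016]])[0].astype(int);x0,y0=p[0]-60,p[1]-45;sub=w[y0:y0+100,x0:x0+120]
    m=(sub.max(2)<95).astype(np.uint8)
    k,l,st,ce=cv2.connectedComponentsWithStats(m);i=l[45,50]
    ct=max(cv2.findContours((l==i).astype(np.uint8),0,1)[0],key=cv2.contourArea).reshape(-1,2)+[x0,y0]
    up=ct[ct[:,1]<y0+55];print(o["eef_pos"])
    for z in(0,.008,.016):
        A=onplane(c,up,z)[:,:2];s=np.linalg.lstsq(np.c_[2*A,np.ones(len(A))],(A**2).sum(1),rcond=None)[0];r=np.sqrt(s[2]+s[:2]@s[:2]);d=np.hypot(*(A-s[:2]).T)-r
        print(z,s[:2],r,d.std(),(R.T@(np.r_[s[:2],.04]-o["eef_pos"])*1000).round(1))
    j=ct[ct[:,1]>=ct[:,1].max()-1]
    print("tip@.034",(R.T@(onplane(c,[j.mean(0)],.034)[0]-o["eef_pos"])*1000).round(1))
run()
E
python3 k.py
```

```text
[ 0.48560414 -0.15561536  0.13864991]
0 [ 0.48697749 -0.15819098] 0.02144285523543261 0.0001837632441917294 [-2.4 -1.6 98.7]
0.008 [ 0.48501356 -0.15716831] 0.02078424350426871 0.00017811900385842833 [-0.2 -1.6 98.7]
0.016 [ 0.48304962 -0.15614563] 0.020125631773112593 0.00017247476352512815 [ 2.  -1.5 98.7]
tip@.034 [-27.2   0.  104.6]
```

>>> {"op": "servo_tool", "data": {
  "steps": [
    [[0,-1.5,20],-3,0.6],
    [[0,0,30],0,0.6],
    [[0,0,30],0,0.6],
    [[0,0,15],0,0.6],
    [[0,0,5],0,0.6]
  ]
}}

```text
clock: 6.33
eef_pos: [0.484, -0.1566, 0.0364]
eef_rot: [-0.635, -3.073, 0.0]
ft_force: [0.2, -0.0, -0.9]
opening: 0.0513
finger_force: 0.0
```

>>> {"op": "servo_tool", "data": {
  "steps": [
    [[0,0,0],0,0.4],
    [[0,0,0],0,0.2],
    [[0,0,0],0,0],
    [[0,0,0],0,0],
    [[0,0,0],0,0]
  ],
  "force": 60
}}

```text
clock: 6.75
eef_pos: [0.4863, -0.157, 0.0407]
eef_rot: [0.636, 3.073, 0.0]
ft_force: [-0.1, 0.3, 6.3]
opening: 0.0121
finger_force: 60.6
```

>>> {"op": "servo_tool", "data": {
  "steps": [
    [[0,0,-15],0,0],
    [[0,0,-30],-7,0],
    [[0,0,-35],-7,0],
    [[0,0,-35],-7,0],
    [[0,0,-15],-6.9,0]
  ]
}}

```text
clock: 7.17
eef_pos: [0.4864, -0.1575, 0.1745]
eef_rot: [-0.133, 3.131, -0.003]
ft_force: [1.0, 0.1, 0.6]
opening: 0.0118
finger_force: 59.7
```

>>> {"op": "servo_tool", "data": {
  "steps": [
    [[0,20,0],0,0],
    [[0,38,0],0,0],
    [[0,38,0],0,0],
    [[0,38,0],0,0],
    [[0,20,0],0,0]
  ]
}}

```text
clock: 7.58
eef_pos: [0.4724, -0.0005, 0.169]
eef_rot: [-0.125, 3.138, 0.002]
ft_force: [0.4, -1.2, -0.2]
opening: 0.012
finger_force: 59.7
```

>>> {"op": "servo_tool", "data": {
  "steps": [
    [[0,30,0],0,0],
    [[0,20,0],0,0],
    [[0,0,0],0,0],
    [[0,0,0],0,0],
    [[0,0,0],0,0]
  ]
}}

```text
clock: 8.0
eef_pos: [0.4689, 0.0463, 0.1687]
eef_rot: [-0.123, 3.139, 0.0]
ft_force: [0.7, -0.6, -0.2]
opening: 0.0121
finger_force: 59.7
```

Run:
```python
from h import *
o=bot.observe();c=bot.calibration("wrist");w=bot.grab_frame("wrist");cv2.imwrite("pics/w4.png",w[:,:,::-1])
o=bot.observe();print(o["eef_pos"],o["eef_rot"],o["opening"],o["finger_force"])
print(proj(c,[[.4647,.099,.099]]))
R=cv2.Rodrigues(o["eef_rot"])[0]
# expected positions of knob tip top / bore if axis at TCP
q=[o["eef_pos"]+R@np.array(v) for v in([-.027,0,.0067],[-.027,0,.016],[0,0,.0407],[.022,0,.0407])];print(proj(c,q).round(1))
```

```text
[0.46896095 0.04596105 0.16856909] [-1.22106836e-01  3.13891976e+00  2.49011646e-04] 0.012469669155670772 59.744673371315
[[433.66565686 272.14568506]]
[[326.8 400.3]
 [326.7 384.8]
 [326.8 295.4]
 [326.8 246.3]]
```

View pics/w4.png

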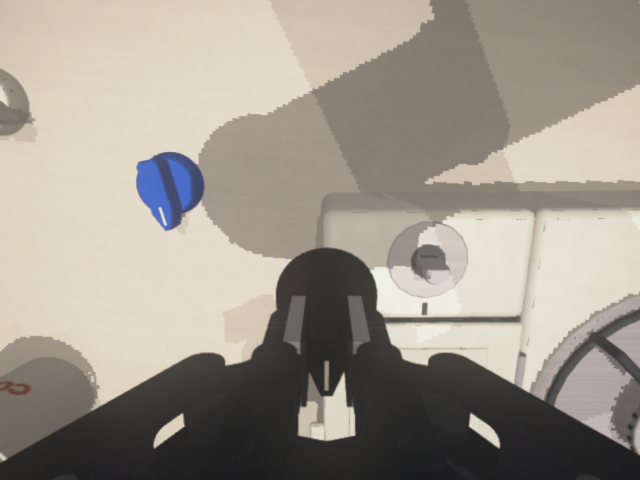

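The held knob is straight in the jaws: skirt top at (327,247), sides at 276 and 378, pointer at (327,396). The shaft is near (430,262), with the ring around (428,259) and the off mark at (425,309).

Run:
```python
from h import *
w=cv2.imread("pics/w4.png");c=bot.calibration("wrist")
z=cv2.resize(w[210:330,370:490],None,fx=5,fy=5,interpolation=cv2.INTER_CUBIC);cv2.imwrite("pics/z4.png",z)
print(onplane(c,[[428,259.5],[425,309]],.079))
```

```text
[[0.46457144 0.10059283 0.079     ]
 [0.49384222 0.10321402 0.079     ]]
```

View pics/z4.png

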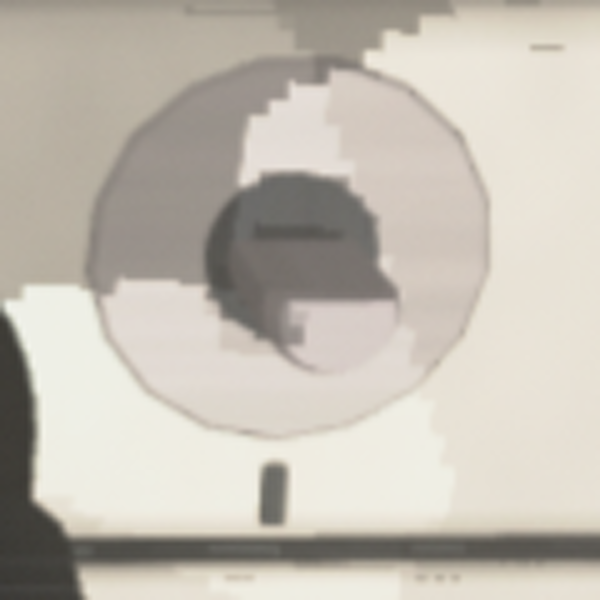

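The light D-shaped top face spans crop x 275–400 and y 300–373, with the ring centre at full-frame (427.8,259.4). Both give a shaft near (0.465, 0.1006). I'll move over it.

>>> {"op": "servo_tool", "data": {
  "steps": [
    [[0,20,0],0,0],
    [[0,24.8,0],0,0],
    [[0,10,0],0,0],
    [[0,0,0],0,0],
    [[0,0,0],0,0]
  ]
}}

```text
clock: 8.47
eef_pos: [0.4647, 0.1007, 0.1683]
eef_rot: [0.123, -3.139, 0.0]
ft_force: [0.7, 0.1, 0.3]
opening: 0.0121
finger_force: 59.7
```

Run:
```python
from h import *
w=cv2.imread("pics/w4.png");
o=bot.observe();R=cv2.Rodrigues(o["eef_rot"])[0];print(o["eef_pos"],np.degrees(np.arctan2(-R[1,0],-R[0,0])),np.degrees(np.arccos(-R[2,2])),o["ft_force"])
for t in([.4648,.1006,.1407],[.4655,.1010,.1407]):print((R.T@(np.array(t)-o["eef_pos"])*1000).round(1))
s=save("scene","pics/s5.png")
cv2.imwrite("pics/z5.png",cv2.resize(s[200:320,300:440],None,fx=4,fy=4,interpolation=cv2.INTER_CUBIC)[:,:,::-1])
```

```text
[0.46467064 0.10067898 0.16831489] 4.4982468479845155 0.016342483098676405 [0.65524451 0.09503492 0.31165931]
[-0.1 -0.1 27.6]
[-0.9  0.3 27.6]
```

View pics/z5.png

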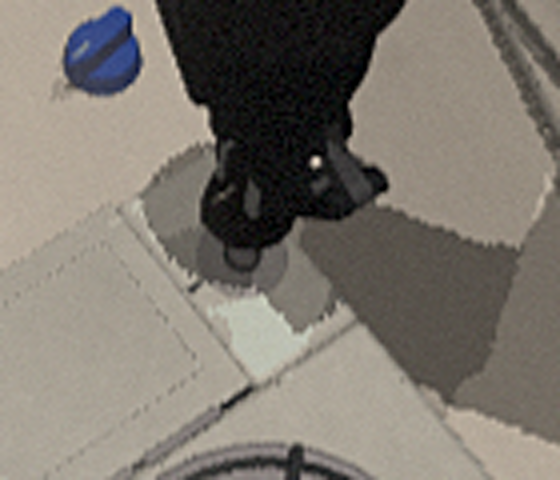

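The knob, at crop (245,215), hangs above the shaft and ring at (242,262). I'll lower it and watch the force.

>>> {"op": "servo_tool", "data": {
  "steps": [
    [[0,0,12],0,0],
    [[0,0,12],0,0],
    [[0,0,3],0,0],
    [[0,0,0],0,0],
    [[0,0,0],0,0]
  ]
}}

```text
clock: 8.93
eef_pos: [0.4644, 0.1007, 0.1408]
eef_rot: [0.122, -3.138, 0.001]
ft_force: [0.1, 0.3, -0.4]
opening: 0.0121
finger_force: 59.7
```

>>> {"op": "servo_tool", "data": {
  "steps": [
    [[0,0,1],0,0],
    [[0,0,1],0,0],
    [[0,0,1],0,0],
    [[0,0,1],0,0],
    [[0,0,0],0,0]
  ]
}}

```text
clock: 9.35
eef_pos: [0.4645, 0.1011, 0.1371]
eef_rot: [0.123, -3.139, -0.0]
ft_force: [-0.3, 0.3, -1.4]
opening: 0.0122
finger_force: 59.7
```

>>> {"op": "servo_tool", "data": {
  "steps": [
    [[0,0,1.5],0,0],
    [[0,0,1.5],0,0],
    [[0,0,1.5],0,0],
    [[0,0,0],0,0],
    [[0,0,0],0,0]
  ]
}}

```text
clock: 9.77
eef_pos: [0.4645, 0.1011, 0.1326]
eef_rot: [0.123, -3.139, 0.0]
ft_force: [0.3, -0.2, -0.8]
opening: 0.0122
finger_force: 59.7
```

>>> {"op": "servo_tool", "data": {
  "steps": [
    [[0,0,2],0,0],
    [[0,0,2],0,0],
    [[0,0,1.5],0,0],
    [[0,0,0],0,0],
    [[0,0,0],0,0]
  ]
}}

```text
clock: 10.18
eef_pos: [0.4646, 0.1011, 0.1272]
eef_rot: [0.123, -3.139, 0.0]
ft_force: [-0.3, 0.7, -0.5]
opening: 0.0124
finger_force: 59.7
```

>>> {"op": "servo_tool", "data": {
  "steps": [
    [[0,0,2],0,0],
    [[0,0,2],0,0],
    [[0,0,2],0,0],
    [[0,0,0],0,0],
    [[0,0,0],0,0]
  ]
}}

```text
clock: 10.6
eef_pos: [0.4649, 0.1011, 0.1225]
eef_rot: [-0.123, 3.138, 0.0]
ft_force: [-3.6, 0.2, 7.4]
opening: 0.0121
finger_force: 60.7
```

>>> {"op": "servo_tool", "data": {
  "steps": [
    [[0,0,1.5],0,0],
    [[0,0,1.5],0,0],
    [[0,0,1],0,0],
    [[0,0,0],0,0],
    [[0,0,0],0,0]
  ]
}}

```text
clock: 11.02
eef_pos: [0.465, 0.1011, 0.1205]
eef_rot: [-0.124, 3.137, 0.0]
ft_force: [-9.1, 0.7, 16.8]
opening: 0.0124
finger_force: 61.9
```

>>> {"op": "servo_tool", "data": {
  "steps": [
    [[0,0,1.5],0,0],
    [[0,0,0],0,0],
    [[0,0,0],0,0],
    [[0,0,0],0,0],
    [[0,0,0],0,0]
  ]
}}

```text
clock: 11.43
eef_pos: [0.4652, 0.1011, 0.1204]
eef_rot: [-0.124, 3.136, 0.0]
ft_force: [-14.0, -1.0, 23.4]
opening: 0.012
finger_force: 62.8
```

Run:
```python
from h import *
s=save("scene","pics/s6.png");cv2.imwrite("pics/z6.png",cv2.resize(s[200:340,240:440],None,fx=4,fy=4,interpolation=cv2.INTER_CUBIC)[:,:,::-1])
o=bot.observe();print(o["eef_pos"],o["ft_force"],o["opening"],o["finger_force"])
```

```text
[0.46517059 0.10110122 0.12039335] [-13.42784865  -0.18068593  22.89819254] 0.012378614121274069 62.77088284492493
```

View pics/z6.png

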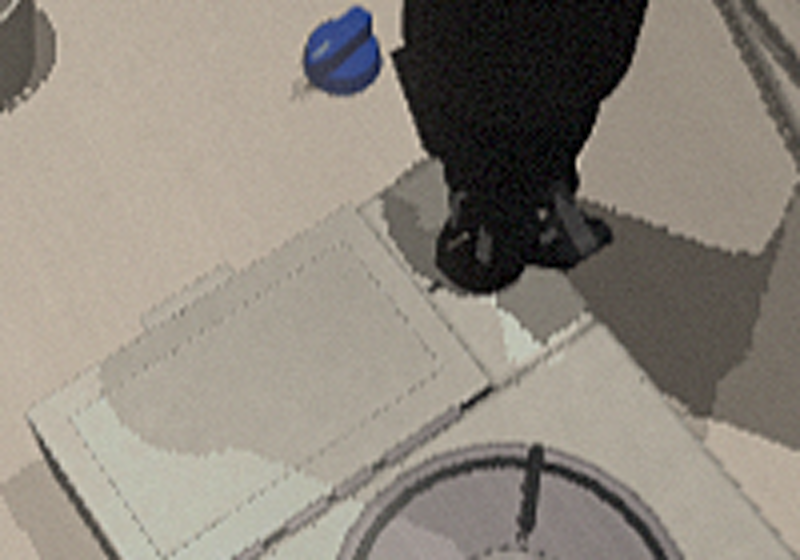

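The picture shows the lid flat and shut. The knob, at crop (480,260), is seated at deck level with its pointer toward the off mark at (435,288), and the force is past full spring load at the stop.

```bash
python3 -c "
from station import bot
print(bot.hand_in())"
```

```text
the job is handed in; nothing more can be done
None
```

I handed the job in with the lid shut and the knob home on the shaft at the off mark. The gripper was still holding it pressed to its stop at about 23 N; no verdict came back.

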